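Fold down the ratchet bangle stand

ROBOT

A 6-joint arm with a two-finger parallel gripper is mounted at the origin on the work surface. World frame = base frame: x ahead of the robot, y to its left, z up, the work surface at z = 0. Lengths are in mm, angles in degrees, forces in N, time in s.
With the tool pointing down it reaches from about 250 to 850 mm from the base axis. Payload 12.5 kg.
Tool frame: the origin (TCP) lies midway between the tips of the shut fingers; the grasp point (between the pads) lies 19 mm behind it (arm.tcp_to_grasp is the distance from the TCP to the grasp point, in mm); x points along the fingers, y is the direction in which the jaws open and shut, and the axes are right-handed (so a half turn about x gives the same grasp; the last joint's range is limited). The gripper opens to 93 mm and grips with 3 to 60 N. Pads are 15 mm wide; open, the fingers measure 128 mm over their backs; the gripper's body (75 mm by 188 mm) begins 65 mm behind the grasp point.
Start: joints at [61.329, 20.094, 94.641, -0, 65.266, -4.847], TCP at [222.125, 503.135, 218.633] pointing down, gripper open.
Joint ranges: [-157.81, 157.81], [-45, 120.19], [0.68, 151.7], [-89.99, 269.99], [4.06, 180], [-164.3, 164.3]. Speed limits (degrees/s): [127.2, 127.2, 159.86, 180, 180, 180].

INTERFACE

Orientations are given as a 3x3 rotation matrix whose columns are the frame's x, y, z axes.
In Python, from plant import arm gives the robot as it stands.
- The arm moves only by the tool jog_arm, never from a script. Its argument "plan" is a list of rows, each an object of numbers: "x", "y", "z": the shift along the world's x, y, z in mm; "rx", "ry", "rz": the turn, a rotation vector about the world's x, y, z in degrees; "fingers": the finger opening in mm, from 0 to 93. In form: [{"x": .., "y": .., "z": .., "rx": .., "ry": .., "rz": .., "fingers": ..}, ...]. A call has 1 to 12 rows; each row is the pose to reach, as a shift and turn from the pose commanded when the call began; what a row does not reach only later rows make up. A row lasts 1/8 s, in which the tool goes at most 62.5 mm and 10.7 degrees, less where a joint would pass 70% of its speed; a pose out of reach is approached as far as the arm can. A call with a gripper value outside its range is refused whole. The fingers move at their own pace and stop on an object; "squeeze" is the grip in N (left out, the last holds). Time passes only in rows, so rows that repeat a pose let the fingers close. It gives the time, the measured TCP pose, the force and the opening at its end, in the units of the state.
- arm.state(): the state, without advancing time (a new reading comes with each control period).
- arm.capture(name): name is "side" or "top" or "wrist"; returns a dict with "frame" (480x640x3 uint8, red, green, blue), "fx", "fy", "cx", "cy" (pixels), "extrinsics" (4x4, takes a point from camera to world coordinates). Camera axes: x right, y down, z forward; pixel columns grow to the right and rows downward; lengths in mm; the calibration is good to about 2 mm. A picture is of the moment at which its call begins. There is no depth.
- arm.close_job(): hands the job in, once; it reports no verdict.
The state is a dict: "t": time; "joint_pos": joint angles; "qvel": joint speeds; "effort": joint torques, N m; "tcp_pos": TCP position; "tcp_rot": TCP orientation; "force": force on the tool from outside, world axes, zero at the start; "wrist_torque": the same for the moment, N m; "width": opening from 0.0 (shut) to 1.0 (fully open).
Only numpy, scipy, OpenCV 4.12 (cv2) and the standard library are available. Lean on these libraries where they do the work, as an engineer would, in place of code of your own. Each camera call takes 0.05 s, during which the arm holds its last target. There are 200 camera calls.

TASK

Fold down the bangle stand for packing up: with the fingertips press the red tab of its ratchet pawl down until it stops, so that the pawl is free of the brass teeth, and leave it off; then push the raised wooden arm down by its crossbar, easing it down without slamming, until it lies fully on its rest. Only press and push: never force the arm past the teeth with the pawl in and do not lift the arm, and leave the bangles and other goods around it where they are.

Things in the scene. Friction and masses are not known exactly. Their poses are not given: they have to be found in the camera images.
- stand: folding ratchet stand, fixed: dark base board 400 x 130 x 14 mm; a cheek board up to 140 mm high, at y = 11 to 23 mm, carries both pivots. Origin: centre of the underside. +x is the way the arm points, z up; arm, brass toothed wheel, pawl and tab lie in the plane y = 0. The padded rest, 48 mm high, stands at x = 130 mm, a stop post under the pawl tail at x = -150 mm, 92 mm high
- hinge_axis (a point): hinge axis of the wooden arm (along the stand's y), 80 mm above the table, above the stand's origin; centre of the brass wheel, 62 mm in radius over the teeth
- crossbar (a point): centre of the arm's crossbar: a round light-wood rod 18 mm thick and 120 mm long (along the stand's y, level) with orange balls of 26 mm at its ends. It is carried by a 16 mm square wooden beam with three coloured bands and goes round the arm hinge at a radius of 180 mm
- display_arm (a joint): arm angle (rad): starts near 0, 46 degrees above level; grows going down (elevation = 0.803 - value); 0.96 is the hard stop, lying on its rest (crossbar centre then 52 mm above the table). With the pawl in, the teeth hold it to about +-0.07. Freed, its stiff hinge (0.7 Nm) stays where it is left; it takes about 3 to 6 N down on the crossbar
- pawl_pivot (a point): pivot axis of the pawl (along the stand's y), at x = -90 mm of the stand, 125 mm above the table
- pawl_tab (a point): centre of the top face of the red tab at the tail of the steel pawl: a plate 40 mm (along the stand's x) x 34 mm x 6 mm, 85 mm from the pivot on the far side from the arm, about 140 mm above the table at the start
- pawl (a joint): angle of the pawl (rad), a see-saw: pressing its tab down lifts its nose out of the teeth. 0 engaged; clear of the teeth from about 0.16; 0.28 hard stop (the tab then about 24 mm lower). Its pivot is stiff: pressing takes about 4 N, and it stays where it is left
- wood_bangle: a loose brown wooden bangle lying flat, 78 mm outside, 62 mm inside, 22 mm high; origin: centre of its underside; leave alone
- brass_bangle: a loose brass bangle lying flat, 72 mm outside, 14 mm high; origin: centre of its underside; leave alone
- red_bangle: a loose red bangle lying flat, 74 mm outside, 26 mm high; origin: centre of its underside; leave alone
- black_bangle: a loose black bangle lying flat, 72 mm outside, 18 mm high; origin: centre of its underside; leave alone
- bowl: a loose dark wooden bowl, 120 mm wide, 50 mm high; origin: centre of its underside; leave alone
- bead_jar: a loose amber glass jar with a brass cap, 60 mm wide, 90 mm high; origin: centre of its underside; leave alone
- figure: a small loose carved wooden figure, 48 mm wide, 110 mm high, easily tipped; origin: centre of its underside; leave alone

How it is judged:
By the outcome, as a careful person would: the job done as asked, in the order asked, and still so for the second after the job is handed in, with the robot touching nothing.
It also fails if it takes over 48 s, if anything falls off the work surface, if the arm or the gripper's body presses on something with over 40 N, if the wrist force passes 120 N, or if a joint passes its speed limit or range.

## Working session

There is one attempt and no reset: what is moved stays moved. The work goes in short steps, Python scripts to look and compute and a tool call to move; the robot and the scene stay as the last step left them, time stands still between calls to the robot, and variables do not carry over. Pictures are saved under pics/ and viewed, about 8 in all and at most 12, crops included, and the job is handed in when it is done.

Besides the shell and the picture viewer there is one more tool, called as name(argument=value, ...) on one line, values as JSON. jog_arm: Moves the arm, as the interface text tells. Its arguments: {"type":"object","properties":{"plan":{"type":"array","items":{"type":"object","properties":{"x":{"type":"number"},"y":{"type":"number"},"z":{"type":"number"},"rx":{"type":"number"},"ry":{"type":"number"},"rz":{"type":"number"},"fingers":{"type":"number"}}}},"squeeze":{"type":"number"}},"required":["plan"]}

```bash
mkdir -p pics
cat > h.py <<'E'
from plant import arm
import numpy as np, cv2, pickle
def snap(n,f):
    c=arm.capture(n); cv2.imwrite(f'pics/{f}.png',c['frame'][:,:,::-1]); pickle.dump(c,open(f'pics/{f}.pkl','wb')); return c
def load(f): return pickle.load(open(f'pics/{f}.pkl','rb'))
def ray(c,u,v):
    E=np.array(c['extrinsics']); d=E[:3,:3]@np.array([(u-c['cx'])/c['fx'],(v-c['cy'])/c['fy'],1]); return E[:3,3],d
def atz(c,u,v,z):
    o,d=ray(c,u,v); return o+d*(z-o[2])/d[2]
def proj(c,p):
    E=np.array(c['extrinsics']); q=E[:3,:3].T@(np.array(p)-E[:3,3]); return np.array([c['cx']+c['fx']*q[0]/q[2],c['cy']+c['fy']*q[1]/q[2]])
E
python3 - <<'E'
from h import *
for n in('side','top'):
    c=snap(n,n+'1'); print(n,c['fx'],np.round(c['extrinsics'],3).tolist())
print(arm.state())
E
```

```text
side 543.2499854257886 [[-0.962, -0.153, 0.226, 262.902], [-0.273, 0.496, -0.824, 1179.281], [0.014, -0.855, -0.519, 872.57], [0.0, 0.0, 0.0, 1.0]]
top 479.36825511549364 [[-0.009, -0.992, 0.126, 417.139], [-1.0, 0.01, 0.007, 8.814], [-0.008, -0.126, -0.992, 1307.863], [0.0, 0.0, 0.0, 1.0]]
{'t': 0.1, 'joint_pos': array([ 6.13298846e+01,  2.01217669e+01,  9.46712670e+01, -7.64925834e-04,
        6.52651575e+01, -4.84665751e+00]), 'qvel': array([-0.04039372,  0.04051597, -0.14030869, -0.00930759,  0.05401643,
        0.06226858]), 'effort': array([ 8.67706894e-04, -4.98015118e+01, -2.85706544e+01,  7.00420048e-02,
        2.37956189e-02, -9.26317693e-05]), 'tcp_pos': array([221.98976036, 502.8903988 , 218.16369867]), 'tcp_rot': array([[-4.76626821e-04,  4.03914506e-01,  9.14796614e-01],
       [-8.96929756e-04,  9.14796177e-01, -4.03914780e-01],
       [-9.99999484e-01, -1.01302492e-03, -7.37334546e-05]]), 'force': array([ 0.39579368, -0.35622414,  0.85420004]), 'wrist_torque': array([0.00576441, 0.01351626, 0.01168361]), 'width': 1.0032242419033899}
```

View pics/top1.png

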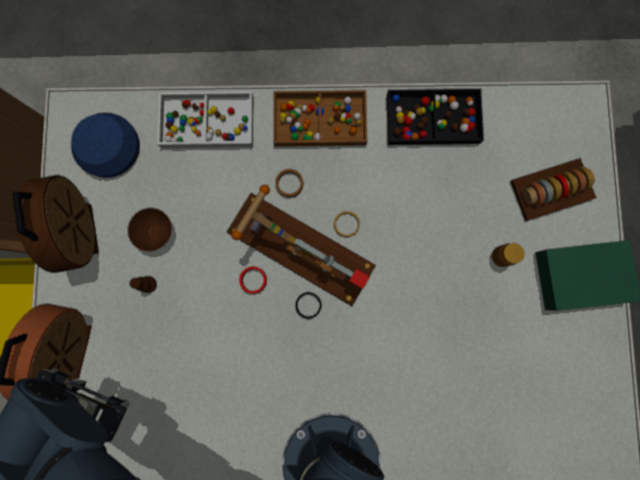

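View pics/side1.png

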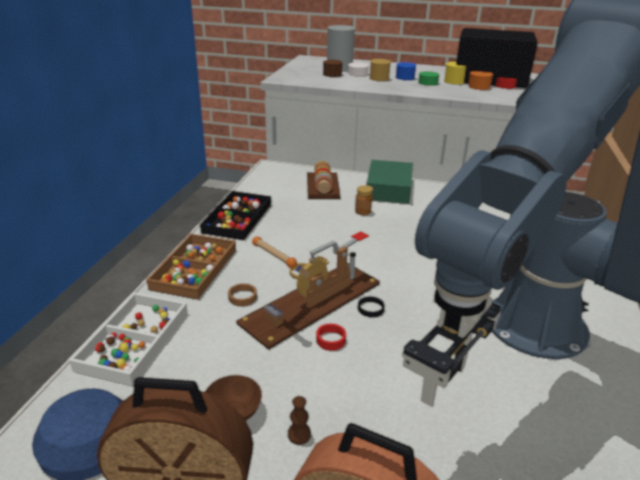

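The top view shows the red tab at about (359,279) and the crossbar balls at (265,189) and (238,235). In the side view the tab is at (360,237). I'll crop in for finer pixel positions.

Run:
```python
from h import *
a=load('top1')['frame'][170:320,215:390,::-1]; b=load('side1')['frame'][220:350,230:390,::-1]
A=cv2.resize(a,None,fx=4,fy=4,interpolation=cv2.INTER_CUBIC); cv2.imwrite('pics/c1.png',A)
t=load('top1');s=load('side1')
tab=atz(t,359,279,140);b1=atz(t,265,189,209);b2=atz(t,238,235,209)
print(tab,b1,b2,np.linalg.norm(b1-b2))
d=(b1+b2)/2-tab;print(d,np.linalg.norm(d[:2]),'expect 175+125=300', np.degrees(np.arctan2(d[1],d[0])))
for p in(tab,b1,b2):print(proj(s,p))
```

```text
[471.36551622 -73.04576629 140.        ] [680.84935791 148.14731229 209.        ] [572.54826489 210.13704298 209.        ] 124.78723275746913
[155.33329518 252.18794393  69.        ] 296.18776418612464 expect 175+125=300 58.369315312398285
[361.49804396 234.62683171]
[257.98692552 241.15864128]
[293.64707842 262.13514591]
```

View pics/c1.png

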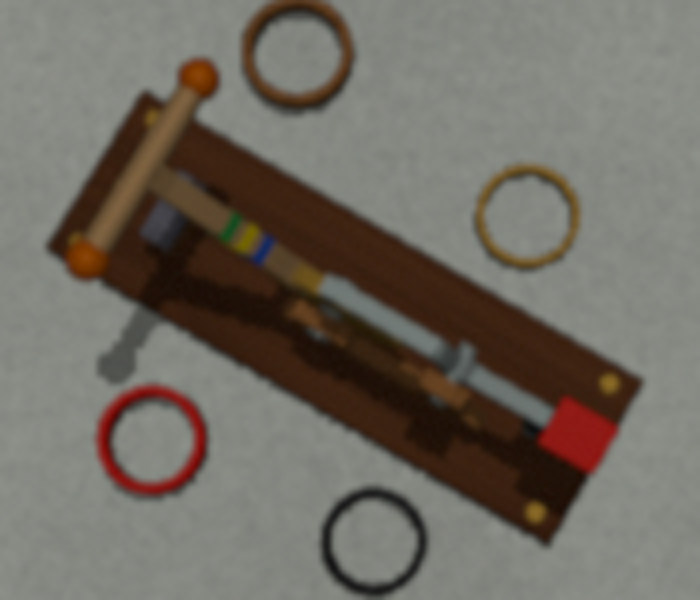

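Run:
```python
from h import *
t=load('top1')
P=[atz(t,215+u/4,170+v/4,14)[:2] for u,v in((148,93),(48,247),(642,382),(549,543))]
c=sum(P)/4; d=(P[0]+P[1]-P[2]-P[3])/2; print(P,c,np.linalg.norm(d),np.degrees(np.arctan2(d[1],d[0])))
u=d/np.linalg.norm(d)
for x in(-90,-175,-180,-90-85,125,178,130): print(x,c+u*x)
```

```text
[array([716.05159121, 208.70207478]), array([609.39675225, 276.07169128]), array([ 513.17923978, -127.09832652]), array([406.02546289, -62.4987937 ])] [561.16326153  73.79416146] 393.64006019452256 58.935077057548256
-90 [514.72245003  -3.29832214]
-175 [470.86168361 -76.10788998]
-180 [468.28163852 -80.39080573]
-175 [470.86168361 -76.10788998]
125 [625.66438862 180.86705534]
178 [653.0128665  226.26596235]
130 [628.2444337 185.1499711]
```

jog_arm(plan=[{"z":45},{"x":40,"y":-60,"z":60},{"x":80,"y":-140,"z":60,"rz":-3},{"x":120,"y":-230,"z":60,"rz":-7},{"x":160,"y":-320,"z":60,"rz":-7},{"x":200,"y":-420,"z":40,"rz":-7},{"x":230,"y":-510,"z":20,"rz":-7},{"x":246,"y":-580,"z":0,"rz":-7,"fingers":0},{"x":246,"y":-580,"z":0,"rz":-7,"fingers":0},{"x":246,"y":-580,"z":0,"rz":-7,"fingers":0},{"x":246,"y":-580,"z":0,"rz":-7,"fingers":0},{"x":246,"y":-580,"z":0,"rz":-7,"fingers":0}], squeeze=20)

```text
schema error: expected keys x, y, z, rx, ry, rz, fingers
```

jog_arm(plan=[{"x":0,"y":0,"z":45,"rx":0,"ry":0,"rz":0,"fingers":0},{"x":40,"y":-60,"z":60,"rx":0,"ry":0,"rz":0,"fingers":0},{"x":65,"y":-115,"z":60,"rx":0,"ry":0,"rz":-3,"fingers":0},{"x":85,"y":-170,"z":60,"rx":0,"ry":0,"rz":-7,"fingers":0},{"x":110,"y":-225,"z":60,"rx":0,"ry":0,"rz":-7,"fingers":0},{"x":135,"y":-280,"z":60,"rx":0,"ry":0,"rz":-7,"fingers":0},{"x":155,"y":-335,"z":60,"rx":0,"ry":0,"rz":-7,"fingers":0},{"x":175,"y":-390,"z":50,"rx":0,"ry":0,"rz":-7,"fingers":0},{"x":200,"y":-445,"z":40,"rx":0,"ry":0,"rz":-7,"fingers":0},{"x":220,"y":-500,"z":20,"rx":0,"ry":0,"rz":-7,"fingers":0},{"x":235,"y":-550,"z":0,"rx":0,"ry":0,"rz":-7,"fingers":0},{"x":247,"y":-581,"z":-20,"rx":0,"ry":0,"rz":-7,"fingers":0}], squeeze=20)

```text
t: 1.6
tcp_pos: [469.3, -80.1, 197.8]
tcp_rot: [[-0.0, 0.514, 0.858], [0.0, 0.858, -0.514], [-1.0, -0.0, -0.0]]
force: [0.6, 0.7, -0.0]
width: 0.01
```

jog_arm(plan=[{"x":0,"y":0,"z":-25,"rx":0,"ry":0,"rz":0,"fingers":0},{"x":0,"y":0,"z":-45,"rx":0,"ry":0,"rz":0,"fingers":0},{"x":0,"y":0,"z":-50,"rx":0,"ry":0,"rz":0,"fingers":0},{"x":0,"y":0,"z":-50,"rx":0,"ry":0,"rz":0,"fingers":0}])

```text
t: 2.1
tcp_pos: [469.2, -77.8, 148.9]
tcp_rot: [[-0.0, 0.512, 0.859], [0.0, 0.859, -0.512], [-1.0, -0.0, -0.0]]
force: [-1.1, -0.4, -0.7]
width: 0.002
```

Run:
```python
from h import *
c=snap('side','s2'); b=c['frame'][190:340,230:430,::-1]
cv2.imwrite('pics/c2.png',cv2.resize(b,None,fx=4,fy=4,interpolation=cv2.INTER_CUBIC)); s=arm.state(); print(s['tcp_pos'],s['force'])
```

```text
[469.41058536 -77.84273649 149.21909908] [ 0.49631092 -0.43234344  0.41731069]
```

View pics/c2.png

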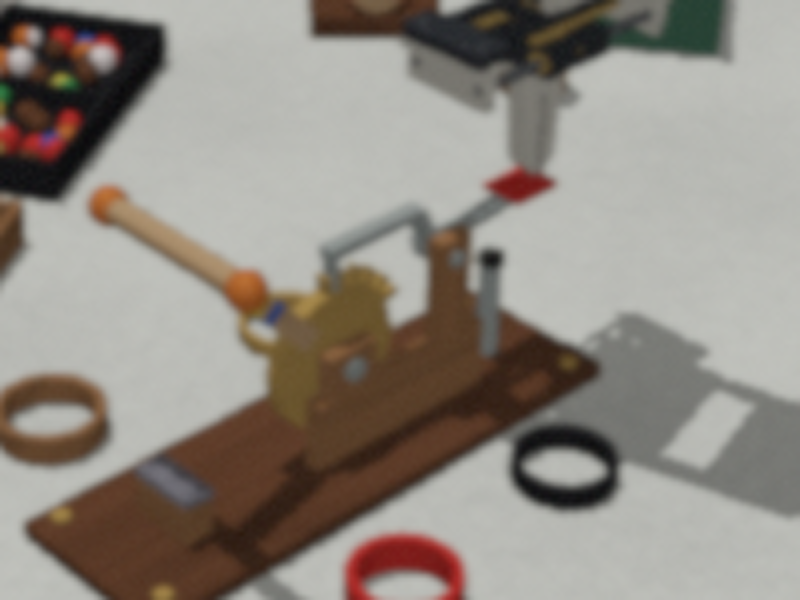

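The shut fingertips at crop (530,168) are just above the red tab at (520,185). I'll press it in small steps.

jog_arm(plan=[{"x":0,"y":0,"z":-5,"rx":0,"ry":0,"rz":0,"fingers":0},{"x":0,"y":0,"z":-9,"rx":0,"ry":0,"rz":0,"fingers":0},{"x":0,"y":0,"z":-13,"rx":0,"ry":0,"rz":0,"fingers":0},{"x":0,"y":0,"z":-17,"rx":0,"ry":0,"rz":0,"fingers":0},{"x":0,"y":0,"z":-21,"rx":0,"ry":0,"rz":0,"fingers":0},{"x":0,"y":0,"z":-25,"rx":0,"ry":0,"rz":0,"fingers":0},{"x":0,"y":0,"z":-25,"rx":0,"ry":0,"rz":0,"fingers":0}])

```text
t: 3.02
tcp_pos: [469.1, -77.7, 123.2]
tcp_rot: [[-0.0, 0.513, 0.859], [0.001, 0.859, -0.513], [-1.0, 0.0, -0.001]]
force: [-0.3, -0.8, -0.7]
width: 0.005
```

Run:
```python
from h import *
c=snap('side','s3'); b=c['frame'][190:310,300:420,::-1]
cv2.imwrite('pics/c3.png',cv2.resize(b,None,fx=5,fy=5,interpolation=cv2.INTER_CUBIC)); s=arm.state(); print(s['tcp_pos'],s['force'])
```

```text
[469.04736576 -77.56346237 123.34853327] [-0.39090715  0.17773039  0.14958728]
```

View pics/c3.png

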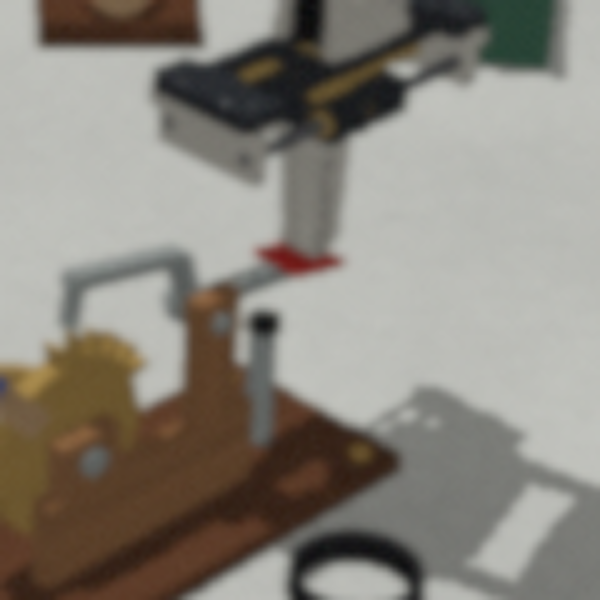

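The tab is moving and the nose is lifting, so I'll continue to the stop.

jog_arm(plan=[{"x":0,"y":0,"z":-2,"rx":0,"ry":0,"rz":0,"fingers":0},{"x":0,"y":0,"z":-4,"rx":0,"ry":0,"rz":0,"fingers":0},{"x":0,"y":0,"z":-6,"rx":0,"ry":0,"rz":0,"fingers":0}])

```text
t: 3.45
tcp_pos: [469.3, -77.7, 117.6]
tcp_rot: [[0.0, 0.512, 0.859], [0.0, 0.859, -0.512], [-1.0, 0.0, 0.0]]
force: [0.4, 1.7, 3.1]
width: 0.006
```

jog_arm(plan=[{"x":0,"y":0,"z":-1,"rx":0,"ry":0,"rz":0,"fingers":0},{"x":0,"y":0,"z":-2,"rx":0,"ry":0,"rz":0,"fingers":0}])

```text
t: 3.7
tcp_pos: [469.3, -77.9, 115.7]
tcp_rot: [[0.0, 0.512, 0.859], [-0.0, 0.859, -0.512], [-1.0, 0.0, 0.0]]
force: [0.4, 1.2, 7.3]
width: 0.01
```

jog_arm(plan=[{"x":0,"y":0,"z":-1,"rx":0,"ry":0,"rz":0,"fingers":0},{"x":0,"y":0,"z":-2,"rx":0,"ry":0,"rz":0,"fingers":0}])

```text
t: 3.95
tcp_pos: [469.7, -77.9, 114.7]
tcp_rot: [[0.001, 0.512, 0.859], [-0.0, 0.859, -0.512], [-1.0, 0.001, 0.001]]
force: [-4.5, 2.4, 23.3]
width: 0.004
```

jog_arm(plan=[{"x":0,"y":0,"z":-1,"rx":0,"ry":0,"rz":0,"fingers":0}])

```text
t: 4.08
tcp_pos: [469.8, -77.9, 114.2]
tcp_rot: [[0.002, 0.512, 0.859], [-0.0, 0.859, -0.512], [-1.0, 0.001, 0.002]]
force: [-7.1, 3.3, 30.8]
width: 0.005
```

The force rises sharply at z≈115, so the tab is at its hard stop. I'll lift straight off and go above the crossbar.

jog_arm(plan=[{"x":0,"y":0,"z":10,"rx":0,"ry":0,"rz":0,"fingers":0},{"x":0,"y":0,"z":50,"rx":0,"ry":0,"rz":0,"fingers":0},{"x":0,"y":0,"z":105,"rx":0,"ry":0,"rz":0,"fingers":0},{"x":0,"y":0,"z":150,"rx":0,"ry":0,"rz":0,"fingers":0},{"x":25,"y":40,"z":155,"rx":0,"ry":0,"rz":0,"fingers":0},{"x":55,"y":90,"z":155,"rx":0,"ry":0,"rz":0,"fingers":0},{"x":85,"y":140,"z":155,"rx":0,"ry":0,"rz":0,"fingers":0},{"x":115,"y":190,"z":155,"rx":0,"ry":0,"rz":0,"fingers":0},{"x":140,"y":230,"z":150,"rx":0,"ry":0,"rz":0,"fingers":0},{"x":157,"y":259,"z":135,"rx":0,"ry":0,"rz":0,"fingers":0},{"x":157,"y":259,"z":125,"rx":0,"ry":0,"rz":0,"fingers":0},{"x":157,"y":259,"z":120,"rx":0,"ry":0,"rz":0,"fingers":0}])

```text
t: 5.58
tcp_pos: [625.6, 180.5, 231.7]
tcp_rot: [[-0.001, 0.512, 0.859], [-0.001, 0.859, -0.512], [-1.0, -0.001, -0.001]]
force: [-0.3, -0.6, 0.8]
width: 0.006
```

Run:
```python
from h import *
c=snap('side','s4'); b=c['frame'][190:340,220:420,::-1]
cv2.imwrite('pics/c4.png',cv2.resize(b,None,fx=4,fy=4,interpolation=cv2.INTER_CUBIC)); s=arm.state(); print(s['tcp_pos'],s['force'])
import math
u=np.array([.516,.857])
for el in (46,40,34,28,22,16,10,4,-2,-9):
    e=math.radians(el); xs=180*math.cos(e); z=89+180*math.sin(e); p=np.array([561.2,73.8])+u*xs
    print(el,np.round(p-s['tcp_pos'][:2],0),round(z-s['tcp_pos'][2],0))
```

```text
[625.51159705 180.14732424 231.59034881] [ 0.06137261  0.09482189 -0.7441768 ]
46 [0. 1.] -13.0
40 [ 7. 12.] -27.0
34 [13. 22.] -42.0
28 [18. 30.] -58.0
22 [22. 37.] -75.0
16 [25. 42.] -93.0
10 [27. 46.] -111.0
4 [28. 48.] -130.0
-2 [29. 48.] -149.0
-9 [27. 46.] -171.0
```

View pics/c4.png

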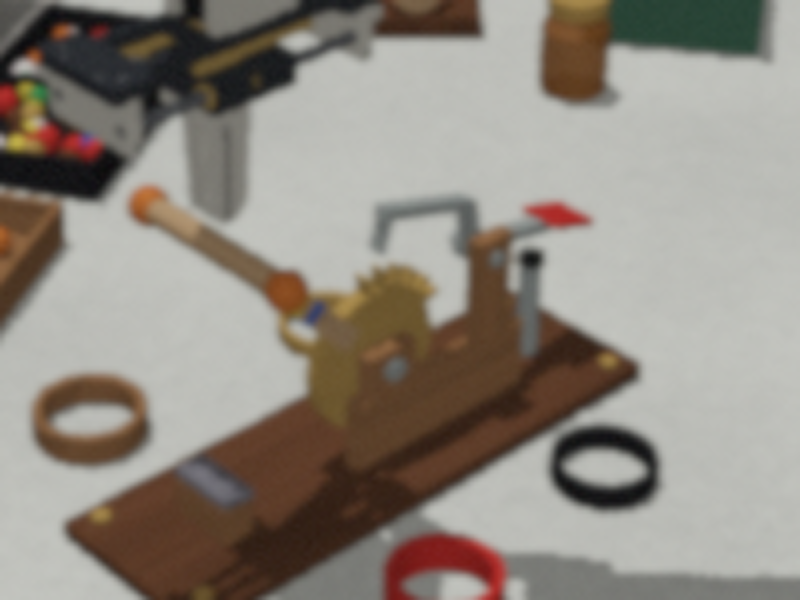

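The pawl nose is clear of the wheel, and the fingertips at (220,218) are above the middle of the crossbar. I'll ease it down along its arc.

jog_arm(plan=[{"x":0,"y":1,"z":-5,"rx":0,"ry":0,"rz":0,"fingers":0},{"x":0,"y":1,"z":-9,"rx":0,"ry":0,"rz":0,"fingers":0},{"x":0,"y":1,"z":-12,"rx":0,"ry":0,"rz":0,"fingers":0},{"x":2,"y":4,"z":-16,"rx":0,"ry":0,"rz":0,"fingers":0},{"x":4,"y":7,"z":-20,"rx":0,"ry":0,"rz":0,"fingers":0},{"x":5,"y":9,"z":-24,"rx":0,"ry":0,"rz":0,"fingers":0},{"x":7,"y":12,"z":-28,"rx":0,"ry":0,"rz":0,"fingers":0},{"x":9,"y":15,"z":-32,"rx":0,"ry":0,"rz":0,"fingers":0},{"x":11,"y":18,"z":-37,"rx":0,"ry":0,"rz":0,"fingers":0},{"x":13,"y":22,"z":-42,"rx":0,"ry":0,"rz":0,"fingers":0}])

```text
t: 6.88
tcp_pos: [640.0, 204.5, 191.6]
tcp_rot: [[0.003, 0.512, 0.859], [0.002, 0.859, -0.512], [-1.0, 0.003, 0.001]]
force: [1.1, 2.3, 6.4]
width: 0.006
```

jog_arm(plan=[{"x":2,"y":3,"z":-5,"rx":0,"ry":0,"rz":0,"fingers":0},{"x":3,"y":5,"z":-10,"rx":0,"ry":0,"rz":0,"fingers":0},{"x":5,"y":8,"z":-15,"rx":0,"ry":0,"rz":0,"fingers":0},{"x":6,"y":10,"z":-20,"rx":0,"ry":0,"rz":0,"fingers":0},{"x":7,"y":12,"z":-25,"rx":0,"ry":0,"rz":0,"fingers":0},{"x":8,"y":14,"z":-30,"rx":0,"ry":0,"rz":0,"fingers":0},{"x":9,"y":15,"z":-35,"rx":0,"ry":0,"rz":0,"fingers":0},{"x":10,"y":17,"z":-40,"rx":0,"ry":0,"rz":0,"fingers":0},{"x":11,"y":19,"z":-45,"rx":0,"ry":0,"rz":0,"fingers":0},{"x":12,"y":20,"z":-50,"rx":0,"ry":0,"rz":0,"fingers":0},{"x":13,"y":21,"z":-55,"rx":0,"ry":0,"rz":0,"fingers":0},{"x":13,"y":22,"z":-60,"rx":0,"ry":0,"rz":0,"fingers":0}])

```text
t: 8.38
tcp_pos: [652.3, 225.2, 130.3]
tcp_rot: [[0.0, 0.512, 0.859], [-0.0, 0.859, -0.512], [-1.0, 0.0, 0.0]]
force: [3.0, 3.2, 5.2]
width: 0.003
```

Run:
```python
from h import *
c=snap('side','s5'); b=c['frame'][190:340,220:420,::-1]
cv2.imwrite('pics/c5.png',cv2.resize(b,None,fx=4,fy=4,interpolation=cv2.INTER_CUBIC)); s=arm.state(); print(s['tcp_pos'],s['force'])
```

```text
[651.93518314 225.0688163  129.53948026] [2.72659693 1.10559334 2.96869262]
```

View pics/c5.png

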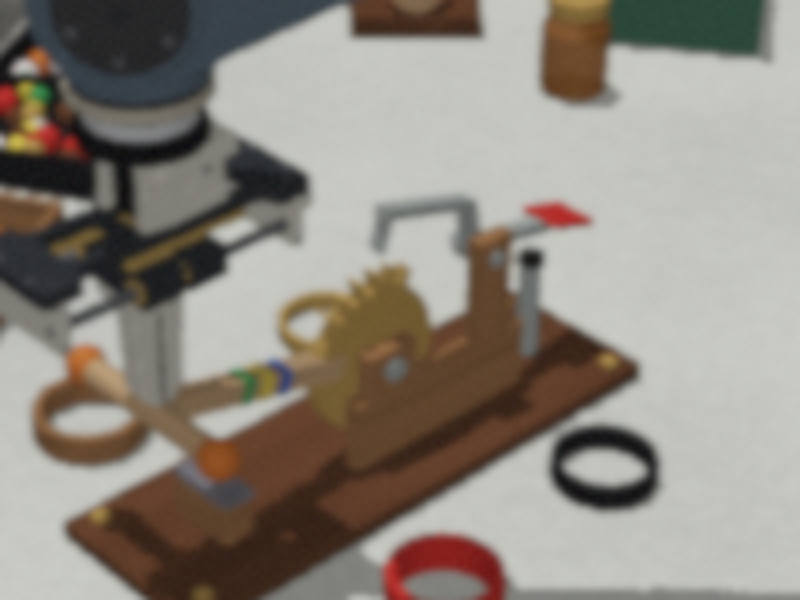

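Run:
```python
from h import *
c=load('s5'); u=np.array([.516,.857]); o=np.array([561.2,73.8])
g=np.array([220+152/4,190+411/4])
for e in range(20,-14,-4):
    r=np.radians(e); p=np.r_[o+u*180*np.cos(r),80+180*np.sin(r)]; print(e,np.round(p),np.round(proj(c,p)-g,1))
for d in(-25,-15,0):print(d,proj(c,[652+u[0]*d,225+u[1]*d,130])*4-np.array([880,760]))
c=load('s4');r=np.radians(46);print(proj(c,np.r_[o+u*180*np.cos(r),80+180*np.sin(r)])*4-np.array([880,760]), 'seen', (148+287)/2,(205+291)/2)
```

```text
20 [648. 219. 142.] [ 3.4 -9.5]
16 [650. 222. 130.] [ 2.2 -4.7]
12 [652. 225. 117.] [1.4 0.1]
8 [653. 227. 105.] [0.9 4.7]
4 [654. 228.  93.] [0.6 9.2]
0 [654. 228.  80.] [ 0.7 13.6]
-4 [654. 228.  67.] [ 1.  17.7]
-8 [653. 227.  55.] [ 1.6 21.6]
-12 [652. 225.  43.] [ 2.6 25.3]
-25 [190.30479055 377.35049767]
-15 [176.95814728 384.01492581]
0 [156.70380633 394.12859988]
[221.66544226 246.47465057] seen 217.5 248.0
```

The arm is at about 12° elevation. The rod top (≈127–129 mm) matches the TCP height, so the tips are on the rod. I'll continue down, slowing near the rest.

jog_arm(plan=[{"x":1,"y":1,"z":-5,"rx":0,"ry":0,"rz":0,"fingers":0},{"x":1,"y":2,"z":-10,"rx":0,"ry":0,"rz":0,"fingers":0},{"x":2,"y":3,"z":-15,"rx":0,"ry":0,"rz":0,"fingers":0},{"x":2,"y":3,"z":-20,"rx":0,"ry":0,"rz":0,"fingers":0},{"x":2,"y":3,"z":-25,"rx":0,"ry":0,"rz":0,"fingers":0},{"x":2,"y":3,"z":-30,"rx":0,"ry":0,"rz":0,"fingers":0},{"x":2,"y":3,"z":-35,"rx":0,"ry":0,"rz":0,"fingers":0},{"x":2,"y":3,"z":-40,"rx":0,"ry":0,"rz":0,"fingers":0},{"x":2,"y":3,"z":-45,"rx":0,"ry":0,"rz":0,"fingers":0},{"x":2,"y":2,"z":-50,"rx":0,"ry":0,"rz":0,"fingers":0},{"x":1,"y":2,"z":-54,"rx":0,"ry":0,"rz":0,"fingers":0},{"x":1,"y":2,"z":-58,"rx":0,"ry":0,"rz":0,"fingers":0}])

```text
t: 9.93
tcp_pos: [653.1, 226.7, 72.4]
tcp_rot: [[-0.0, 0.512, 0.859], [-0.001, 0.859, -0.512], [-1.0, -0.001, 0.0]]
force: [1.3, -1.1, 3.8]
width: 0.007
```

jog_arm(plan=[{"x":0,"y":0,"z":-3,"rx":0,"ry":0,"rz":0,"fingers":0},{"x":0,"y":-1,"z":-6,"rx":0,"ry":0,"rz":0,"fingers":0},{"x":0,"y":-1,"z":-8,"rx":0,"ry":0,"rz":0,"fingers":0},{"x":0,"y":-1,"z":-10,"rx":0,"ry":0,"rz":0,"fingers":0}])

```text
t: 10.42
tcp_pos: [652.8, 226.1, 62.4]
tcp_rot: [[-0.001, 0.512, 0.859], [-0.0, 0.859, -0.512], [-1.0, -0.001, -0.001]]
force: [-1.6, -0.4, 3.4]
width: 0.005
```

jog_arm(plan=[{"x":0,"y":0,"z":-1,"rx":0,"ry":0,"rz":0,"fingers":0},{"x":0,"y":0,"z":-2,"rx":0,"ry":0,"rz":0,"fingers":0}])

```text
t: 10.68
tcp_pos: [652.9, 226.0, 61.1]
tcp_rot: [[-0.001, 0.512, 0.859], [-0.0, 0.859, -0.512], [-1.0, -0.001, -0.0]]
force: [-5.6, -1.8, 13.6]
width: 0.002
```

jog_arm(plan=[{"x":0,"y":0,"z":-1,"rx":0,"ry":0,"rz":0,"fingers":0}])

```text
t: 10.8
tcp_pos: [653.0, 226.0, 60.9]
tcp_rot: [[-0.001, 0.512, 0.859], [-0.0, 0.859, -0.512], [-1.0, -0.001, -0.0]]
force: [-8.4, -3.1, 19.4]
width: 0.006
```

jog_arm(plan=[{"x":0,"y":0,"z":-1,"rx":0,"ry":0,"rz":0,"fingers":0}])

```text
t: 10.92
tcp_pos: [653.0, 225.9, 60.7]
tcp_rot: [[-0.0, 0.512, 0.859], [-0.0, 0.859, -0.512], [-1.0, -0.001, -0.0]]
force: [-10.8, -5.1, 27.1]
width: 0.007
```

The TCP is stalled at z = 60.7 with the force rising, and 61 is expected with the arm on its rest. I'll lift straight off and check.

jog_arm(plan=[{"x":0,"y":0,"z":5,"rx":0,"ry":0,"rz":0,"fingers":0},{"x":0,"y":0,"z":30,"rx":0,"ry":0,"rz":0,"fingers":0},{"x":0,"y":0,"z":80,"rx":0,"ry":0,"rz":0,"fingers":0},{"x":0,"y":0,"z":130,"rx":0,"ry":0,"rz":0,"fingers":0},{"x":0,"y":0,"z":180,"rx":0,"ry":0,"rz":0,"fingers":0},{"x":0,"y":0,"z":200,"rx":0,"ry":0,"rz":0,"fingers":0},{"x":0,"y":0,"z":200,"rx":0,"ry":0,"rz":0,"fingers":0}])

```text
t: 11.8
tcp_pos: [653.5, 226.3, 259.7]
tcp_rot: [[0.002, 0.512, 0.859], [0.001, 0.859, -0.512], [-1.0, 0.002, 0.002]]
force: [-0.3, 0.4, -0.9]
width: 0.006
```

Run:
```python
from h import *
c=snap('side','s6'); b=c['frame'][190:340,220:420,::-1]
cv2.imwrite('pics/c6.png',cv2.resize(b,None,fx=4,fy=4,interpolation=cv2.INTER_CUBIC)); s=arm.state(); print(s['tcp_pos'],s['force'])
u=np.array([.516,.857]); o=np.array([561.2,73.8])
for e in(-5,-9): r=np.radians(e); print(e,proj(c,np.r_[o+u*180*np.cos(r),80+180*np.sin(r)])*4-np.array([880,760]))
```

```text
[653.00861708 226.08658598 257.94352131] [ 0.34484482  0.33118647 -0.59731185]
-5 [156.60690279 485.74176153]
-9 [159.40034674 501.15977815]
```

View pics/c6.png

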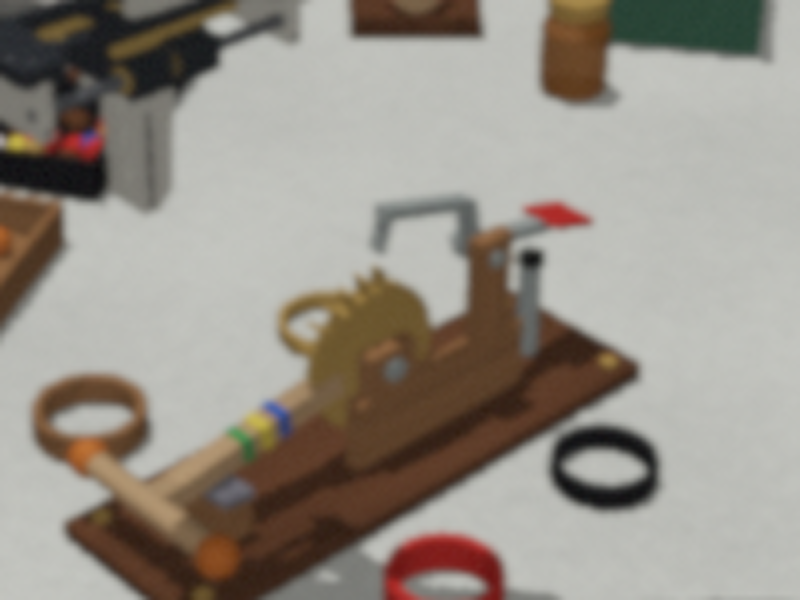

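The midpoint of the crossbar balls is at (152,504), against a predicted (159,501) for the resting position. The pawl is still off and the bangles haven't moved, so I'll hand in.

```bash
python3 -c "
from plant import arm
print(arm.close_job())"
```

```text
the job is handed in; nothing more can be done
None
```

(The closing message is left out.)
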